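Raise the print viewing board to its preset clip and hold it

ROBOT

A 6-joint arm with a two-finger parallel gripper is mounted at the origin on the work surface. World frame = base frame: x ahead of the robot, y to its left, z up, the work surface at z = 0. Lengths are in mm, angles in rad, forces in N, time in s.
With the tool pointing down it reaches from about 350 to 775 mm from the base axis. Payload 7.3 kg.
Tool frame: the origin (TCP) lies at the very end of the fingers, on their centre line; the grasp point (between the pads) lies bot.grip_point_offset behind it (bot.grip_point_offset is the distance from the TCP to the grasp point, in mm); z points along the fingers, y is the line along which they close (so a half turn about z gives the same grasp; the last joint's range is limited). The gripper opens to 92 mm and grips with 3 to 60 N. Pads are 19 mm wide; open, the fingers measure 130 mm over their backs; the gripper's body (75 mm by 190 mm) begins 47 mm behind the grasp point.
Start: joints at [1.035, 0.342, 1.524, -0, 1.275, -0.146], TCP at [199.489, 485.643, 226.741] pointing down, gripper open.
Joint ranges: [-2.53, 2.53], [-0.77, 2.02], [0.04, 2.7], [-1, 4.14], [0.28, 2.66], [-3.11, 3.11]. Speed limits (rad/s): [2.57, 2.57, 3.14, 3.14, 3.14, 3.14].

INTERFACE

Orientations are given as [roll, pitch, yaw] about the fixed x, y, z axes, in that order (R = Rz(yaw) Ry(pitch) Rx(roll)).
In Python, from plant import bot gives the robot as it stands. The module is installed in compiled form; this text tells all that it offers.
- The arm moves only by the tool carry_out, never from a script. Its argument "plan" is a list of rows, each an object of numbers: "tx", "ty", "tz": the shift along the world's x, y, z in mm; "rx", "ry", "rz": the turn, a rotation vector about the world's x, y, z in rad. A call has 1 to 12 rows; each row shifts and turns the commanded pose from where the row before left it; what a row does not reach is not made up. A row lasts 1/10 s, in which the tool goes at most 50 mm and 8.59 degrees, less where a joint would pass 70% of its speed; a pose out of reach is approached as far as the arm can. A call with a gripper value outside its range is refused whole. "gripper" is the closure, from 0 (fully open) to 1 (shut), set as the call begins (left out, the last holds). The fingers move at their own pace and stop on an object; the grip force is fixed at half the most. Time passes only in rows, so rows that do not move let the fingers close. It gives the time, the measured TCP pose, the force, the opening and the grip force at its end, in the units of the state.
- bot.get_obs(): the state, without advancing time (a new reading comes with each control period).
- bot.capture(name): name is "scene" or "side" or "wrist"; returns the picture (480x640x3 uint8, red, green, blue); there is no depth.
- bot.camera_model(name): a dict with "camera_matrix" (3x3 intrinsics, pixels), "R" (3x3) and "t" (3): a world point X has camera coordinates R X + t. Camera axes: x right, y down, z forward; pixel columns grow to the right and rows downward; lengths in mm; the calibration is good to about 2 mm. A picture is of the moment at which its call begins: read the wrist's pose just before it. camera_model takes no time and is no camera call; for the wrist camera it gives the pose at the moment of the call.
- bot.close_job(): hands the job in; it is judged then, once.
The state is a dict: "time": time; "joint_positions": joint angles; "dq": joint speeds; "tau": joint torques, N m; "tool_pos": TCP position; "tcp_rot": TCP orientation; "contact_force": force on the tool from outside, world axes, zero at the start; "moment": the same for the moment, N m; "grip_width": finger opening in mm; "finger_force": force on a finger pad.
Only numpy, scipy, OpenCV 4.12 (cv2) and the standard library are available. Lean on these libraries where they do the work, as an engineer would, in place of code of your own. Each camera call takes 0.05 s, during which the arm holds its last target. There are 200 camera calls.

TASK

Take the brass weight off the print and set it down upright, not dropped, in the weights tray beside its twin. Then raise the hinged viewing board until its needle stands at the clip set on the quadrant, and finish while still holding the board there, because nothing else keeps it up until a colleague tightens the thumb nut. Leave the clip, the other weight and the other lots where they are.

Things in the scene. Friction and masses are not known exactly. Their poses are not given: they have to be found in the camera images.
- viewer: Print viewing stand: wooden plinth 250 (x) x 300 (y) x 40 mm, fixed to the table, the hinged board on it. Origin under the plinth's centre, on the table; x runs from handle edge to hinge edge, y along the hinge, z up. At its +y side, 172 mm from the middle, stands a slotted aluminium quadrant (4 mm plate, 165 to 195 mm from the hinge line, up to 240 mm above the table, ticks every 5 degrees).
- board (a joint): Angle of the board above flat, rad: 0 on the plinth, growing as the handle edge rises (limit 1.25). White panel 250 x 320 x 14 mm, about 0.7 to 1.1 kg, top face 54 mm above the table when flat, a botanical sheet fixed on it. The hinge is nearly free: let go, the board falls shut. Needle and clip agree when board equals index_clip.
- handle (a point): Middle of the bow handle: steel bar, 12 mm diameter, 120 mm long, 45 mm out from the board's near edge (39 mm clear gap behind it), 47 mm above the bare table when flat. It is 295 mm from the hinge line (which lies 125 mm along the viewer's +x from its origin, 47 mm up), and swings up on that circle; the round bar may turn in the grip. Axes turn with the board: x to the hinge, y along the bar.
- needle_tip (a point): Tip of the board's dark needle (4 mm wide, under the black thumb nut), which runs along the quadrant, 199 mm from the hinge line. Axes as the board's.
- index_clip (a joint): Angle at which the clip is set on the quadrant, in rad above the flat, in the same sense as board. It is stiff and stays where it is.
- clip_line (a point): Point on the clip's middle line that the needle tip has to meet, 199 mm from the hinge line. The clip is a small steel U-shape 16 mm wide straddling the quadrant's outer rim, with a brass screw head outside; its top reaches up to 250 mm above the table.
- tray: Shallow dark wooden weights tray, fixed to the table, 170 (x) x 110 (y) x 20 mm outside, 5 mm walls, inner floor 5 mm above the table. Origin at the centre of its underside. The twin weight stands in its +x end, 40 to 50 mm from the middle; the -x half is free (about 35 mm to the -x side of the middle suits the weight).
- weight_mid (a point): Centre (half-way up, 30 mm above its foot) of the brass print weight that stands on the board: an upright round block 40 mm in diameter, 60 mm high, about 0.45 to 0.55 kg, the top edge bevelled. z is its upright axis.
- weight_b_mid (a point): Centre (30 mm above its foot) of the identical twin weight that already stands in the tray.
- plates: Stack of silver plates, 150 mm across, 32 mm high; origin under its centre. Bystander.
- candlestick: Brass candlestick, 90 mm foot, 144 mm high; origin under its centre. Bystander.
- mineral: Pale mineral on a dark wooden base 120 x 90 mm, about 90 mm high; origin under its centre. Bystander.
- magnifier: Hand magnifier lying flat, lens ring 88 mm across and 10 mm high, handle along its -x to 137 mm; origin under the lens centre. Bystander.
- glass_bowl: Glass bowl, 110 mm across, 55 mm high; origin under its centre. Bystander.
- miniature: Small framed miniature lying flat, 90 x 120 x 16 mm; origin under its centre. Bystander.
Mind the look-alikes: they are no part of the job. Leave any pink or white look-alike of the part that bears weight_mid alone.

How it is judged:
By the outcome, as a careful person would: the job done as asked, in the order asked, and still so for the second after the job is handed in, while the arm keeps its last pose, push and grip.
It also fails if it takes over 53 s, if anything falls off the work surface, if the arm or the gripper's body presses on something with over 40 N, if the wrist force passes 120 N, or if a joint passes its speed limit or range.

## Working session

There is one attempt and no reset: what is moved stays moved. The work goes in short steps, Python scripts to look and compute and a tool call to move; the robot and the scene stay as the last step left them, time stands still between calls to the robot, and variables do not carry over. Pictures are saved under pics/ and viewed, at most 10 in all, crops included, and the job is handed in when it is done.

Besides the shell and the picture viewer there is one more tool, called after "Call:" as a command line: name --argument value ..., lists and objects as JSON in quotes. carry_out: Moves the arm, as the interface text tells. Its arguments: {"type":"object","properties":{"plan":{"type":"array"},"gripper":{"type":"number"}},"required":["plan"]}

```bash
mkdir -p pics; cat > h.py <<'E'
import numpy as np, cv2
from plant import bot
def snap(cam,name):
    m=bot.camera_model(cam); im=bot.capture(cam)
    cv2.imwrite(f'pics/{name}.png',im[:,:,::-1]); np.savez(f'pics/{name}.npz',**{k:np.array(m[k]) for k in('camera_matrix','R','t')})
def cam(name): return np.load(f'pics/{name}.npz')
def ray(name,u,v):
    m=cam(name); R=m['R']; c=-R.T@m['t'].ravel(); d=R.T@np.linalg.inv(m['camera_matrix'])@[u,v,1]
    return c,d/np.linalg.norm(d)
def atz(name,u,v,z):
    c,d=ray(name,u,v); return c+d*(z-c[2])/d[2]
def proj(name,X):
    m=cam(name); p=m['camera_matrix']@(m['R']@np.array(X,float)+m['t'].ravel()); return p[:2]/p[2]
E
python3 - <<'E'
from h import *
print(bot.get_obs(), bot.grip_point_offset)
for c in('scene','side','wrist'):
    snap(c,c+'0'); c0,d=ray(c+'0',320,240); print(c,c0.round(),d.round(2))
a=cv2.imread('pics/scene0.png')
E
```

```text
{'time': 0.0, 'joint_positions': array([ 1.03499544e+00,  3.42693755e-01,  1.52501336e+00,  2.46291740e-05,
        1.27538607e+00, -1.45960087e-01]), 'dq': array([-0.00180591, -0.00073716,  0.00046239, -0.00010448,  0.00231283,
        0.00164308]), 'tau': array([ 1.31498462e-03, -4.31244099e+01, -2.44220674e+01,  7.19234138e-02,
        5.59836463e-02, -1.52170383e-04]), 'tool_pos': array([199.26776525, 485.27990519, 226.06126821]), 'tcp_rot': array([-3.14011150e+00, -2.41541920e-04,  2.75174448e+00]), 'contact_force': array([-0.37859971,  0.20049311,  0.06036664]), 'moment': array([-0.01645116, -0.02275252,  0.02483811]), 'finger_force': 0.0, 'grip_width': 91.92005916451477} 18.8
scene [1119.  899.  905.] [-0.41 -0.67 -0.62]
side [-193. -678. 1083.] [ 0.55  0.46 -0.69]
wrist [135. 512. 383.] [ 0.26 -0.09 -0.96]
```

View pics/scene0.png

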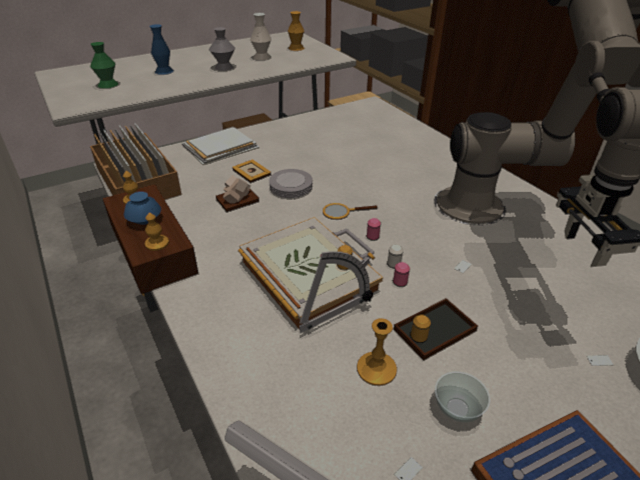

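View pics/side0.png

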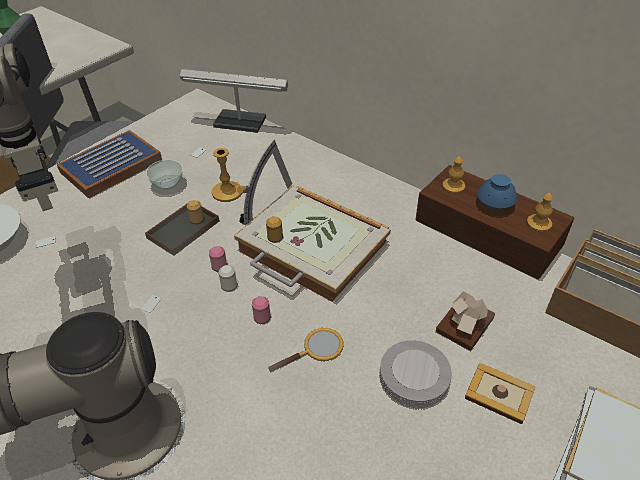

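Candidates in the side view are the brass weight on the board (274,229), the brass twin in the tray (195,211), pink look-alikes (218,258) and (261,309), and a white one (228,277). I choose the brass one on the board and check it in a close crop.

```bash
python3 - <<'E'
from h import *
a=cv2.imread('pics/side0.png')[135:315,140:400]; b=cv2.resize(a,None,fx=3,fy=3,interpolation=cv2.INTER_CUBIC)
cv2.imwrite('pics/crop1.png',b)
a=cv2.imread('pics/scene0.png')[210:390,230:490]; b=cv2.resize(a,None,fx=3,fy=3,interpolation=cv2.INTER_CUBIC)
cv2.imwrite('pics/crop2.png',b)
E
```

```text
(no output)
```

View pics/crop1.png

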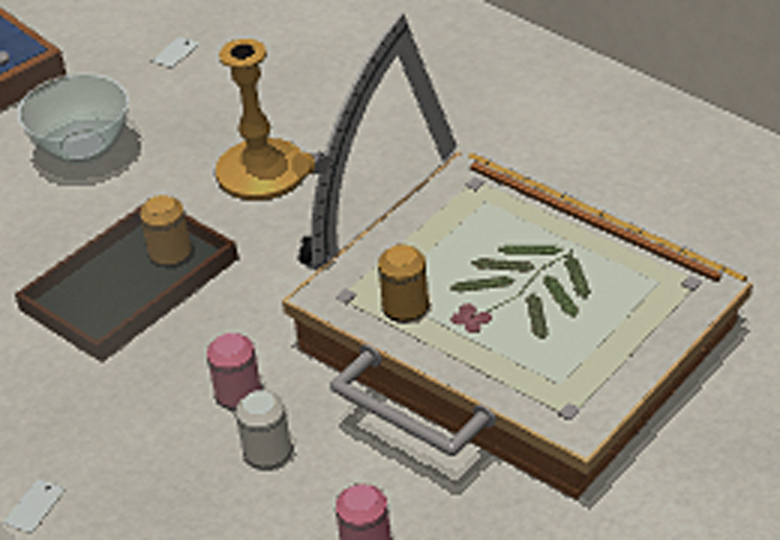

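View pics/crop2.png

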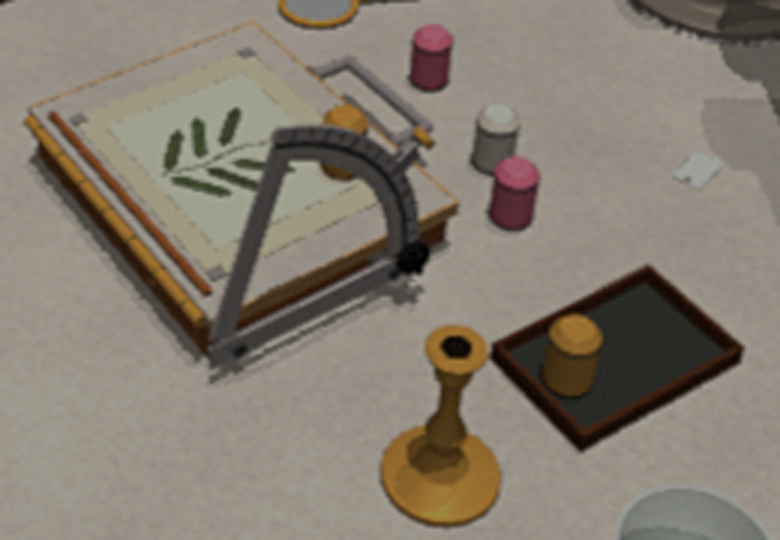

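The crops confirm the choice. The brass weight stands on the print at side crop (403,285), and the twin is in the tray at (166,230). The clip with its brass screw is at scene crop (418,140). Next I fit the poses.

```bash
cat >> h.py <<'E'
from scipy.optimize import least_squares
def rz(a): return np.array([[np.cos(a),-np.sin(a),0],[np.sin(a),np.cos(a),0],[0,0,1]])
def fit(obs,x0):
    f=lambda p: np.concatenate([proj(n,rz(p[2])@L+[p[0],p[1],0])-px for n,px,L in obs])
    r=least_squares(f,x0,loss='soft_l1',x_scale=[100,100,1]); return r.x,r.fun.reshape(-1,2)
E
python3 - <<'E'
from h import *
S=lambda u,v:np.array([140+u/3,135+v/3]); C=lambda u,v:np.array([230+u/3,210+v/3])
B=lambda x,y,z=54:np.array([x,y,z],float)
o=[('side0',S(285,303),B(-125,160)),('side0',S(588,462),B(-125,-160)),('side0',S(463,153),B(125,160)),('side0',S(750,285),B(125,-160)),
('scene0',C(458,206),B(-125,160)),('scene0',C(253,22),B(-125,-160)),('scene0',C(205,322),B(125,160)),('scene0',C(30,106),B(125,-160)),
('side0',S(335,385),B(-170,60,47)),('side0',S(452,447),B(-170,-60,47))]
g=atz('side0',*S(480,290),54); print(g)
p,r=fit(o,[g[0],g[1],0.]); print('viewer',p,r.round(1).tolist())
t=[('scene0',C(495,347),B(85,-55,20)),('scene0',C(648,267),B(-85,-55,20)),('scene0',C(742,350),B(-85,55,20)),('scene0',C(583,440),B(85,55,20)),
('side0',S(18,298),B(-85,55,20)),('side0',S(100,350),B(-85,-55,20)),('side0',S(238,245),B(85,-55,20))]
g=atz('scene0',*C(620,355),20)
best=min((fit(t,[g[0],g[1],a]) for a in(0,.8,-.8)),key=lambda q:abs(q[1]).sum()); print('tray',best[0],best[1].round(1).tolist())
print('weight',atz('side0',*S(402,250),112),atz('side0',*S(405,308),54),atz('scene0',*C(345,113),112))
print('twin',atz('side0',*S(163,202),63),atz('scene0',*C(576,328),63), atz('scene0',*C(570,385),5))
for n,u,v in(('pinkA',514,170),('white',498,118),('pinkB',432,38)): print(n,atz('scene0',*C(u,v),60))
print('candle',atz('scene0',*C(441,475),5),'bowl',atz('scene0',460,385,50))
for a in np.arange(.1,1.25,.1):
    X=rz(p[2])@[125-199*np.cos(a),172,47+199*np.sin(a)]+[p[0],p[1],0]
    print(round(a,2),((proj('side0',X)-[140,135])*3).round(),((proj('scene0',X)-[230,210])*3).round())
E
```

```text
[618.6271077   61.78306645  54.        ]
viewer [6.36217896e+02 3.51370007e+01 4.79948714e-02] [[-1.0, -1.1], [-1.0, 0.1], [-1.0, -0.6], [0.4, -0.2], [-1.1, -1.3], [-0.5, -0.8], [0.2, -0.5], [-1.8, -0.3], [0.3, -0.2], [-0.8, 0.2]]
tray [4.69072058e+02 3.62527666e+02 3.47085390e-02] [[-2.0, -0.6], [-1.1, -0.9], [0.2, -0.9], [-0.1, -0.3], [-1.6, -1.5], [-1.0, -1.8], [-1.5, -1.7]]
weight [569.84575438 103.4659234  112.        ] [561.65180477  97.91575607  54.        ] [559.7091445   98.88004844 112.        ]
twin [522.3296605  359.60063887  63.        ] [514.53145076 358.97271285  63.        ] [516.46464018 366.22731969   5.        ]
pinkA [438.60067854 186.52683826  60.        ]
white [406.54375021 122.47179437  60.        ]
pinkB [386.28661161  -8.17613239  60.        ]
candle [655.60088502 384.87195039   5.        ] bowl [555.76443404 530.45111018  50.        ]
0.1 [310. 250.] [416. 222.]
0.2 [310. 232.] [415. 206.]
0.3 [311. 212.] [412. 191.]
0.4 [314. 191.] [407. 177.]
0.5 [319. 170.] [400. 164.]
0.6 [325. 148.] [390. 152.]
0.7 [332. 126.] [379. 142.]
0.8 [341. 105.] [366. 134.]
0.9 [351.  84.] [351. 127.]
1.0 [363.  63.] [334. 123.]
1.1 [375.  44.] [315. 121.]
1.2 [388.  26.] [295. 121.]
```

Call:
carry_out --plan '[{"tx": 19,"ty": -32,"tz": 5,"rz": -0.0945},{"tx": 19,"ty": -32,"tz": 5,"rz": -0.0945},{"tx": 19,"ty": -32,"tz": 5,"rz": -0.0945},{"tx": 19,"ty": -32,"tz": 5,"rz": -0.0945},{"tx": 19,"ty": -32,"tz": 5,"rz": -0.0945},{"tx": 19,"ty": -32,"tz": 5,"rz": -0.0945},{"tx": 19,"ty": -32,"tz": 5,"rz": -0.0945},{"tx": 19,"ty": -32,"tz": 5,"rz": -0.0945},{"tx": 19,"ty": -32,"tz": 5,"rz": -0.0945},{"tx": 19,"ty": -32,"tz": 5,"rz": -0.0945},{"tx": 19,"ty": -32,"tz": 5,"rz": -0.0945},{"tx": 19,"ty": -32,"tz": 5,"rz": -0.0945}]'

```text
invalid input at $.plan[0]: expected keys tx, ty, tz, rx, ry, rz
```

Call:
carry_out --plan '[{"tx": 30},{"tx": 30},{"tx": 30},{"tx": 30},{}]'

```text
invalid input at $.plan[0]: expected keys tx, ty, tz, rx, ry, rz
```

```bash
python3 - <<'E'
from h import *
o=bot.get_obs(); print(o['time'],o['tool_pos'],o['tcp_rot'],o['joint_positions'])
snap('wrist','w1')
E
```

```text
0.15 [199.32692805 485.36754921 226.22466753] [-3.14046425e+00 -1.47000352e-04  2.75183716e+00] [ 1.03500957e+00  3.42546227e-01  1.52476463e+00 -1.96112283e-05
  1.27541959e+00 -1.46025629e-01]
```

View pics/w1.png

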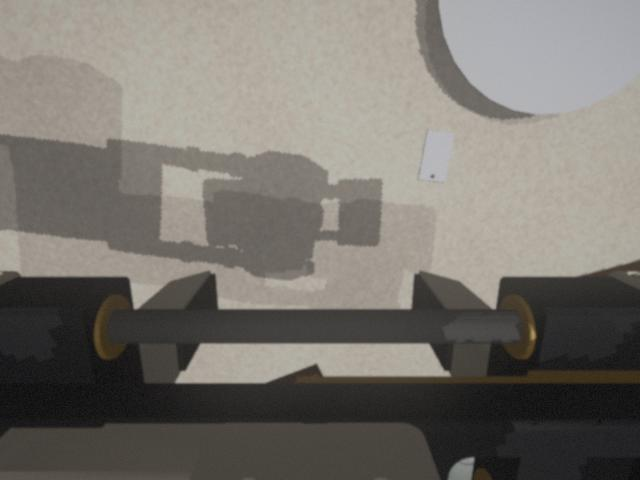

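The moves were refused because every row needs all six keys. The wrist view shows only table, with the gripper at rows 270-480. I resend with full rows.

Call:
carry_out --plan '[{"tx": 19,"ty": -32,"tz": 5,"rx": 0,"ry": 0,"rz": -0.0945},{"tx": 19,"ty": -32,"tz": 5,"rx": 0,"ry": 0,"rz": -0.0945},{"tx": 19,"ty": -32,"tz": 5,"rx": 0,"ry": 0,"rz": -0.0945},{"tx": 19,"ty": -32,"tz": 5,"rx": 0,"ry": 0,"rz": -0.0945},{"tx": 19,"ty": -32,"tz": 5,"rx": 0,"ry": 0,"rz": -0.0945},{"tx": 19,"ty": -32,"tz": 5,"rx": 0,"ry": 0,"rz": -0.0945},{"tx": 19,"ty": -32,"tz": 5,"rx": 0,"ry": 0,"rz": -0.0945},{"tx": 19,"ty": -32,"tz": 5,"rx": 0,"ry": 0,"rz": -0.0945},{"tx": 19,"ty": -32,"tz": 5,"rx": 0,"ry": 0,"rz": -0.0945},{"tx": 19,"ty": -32,"tz": 5,"rx": 0,"ry": 0,"rz": -0.0945},{"tx": 19,"ty": -32,"tz": 5,"rx": 0,"ry": 0,"rz": -0.0945},{"tx": 19,"ty": -32,"tz": 5,"rx": 0,"ry": 0,"rz": -0.0945}]'

```text
time: 1.4
tool_pos: [427.9, 100.2, 287.0]
tcp_rot: [3.141, -0.0, 1.614]
contact_force: [0.4, 0.4, -0.4]
grip_width: 91.7
finger_force: 0.0
```

Call:
carry_out --plan '[{"tx": 30,"ty": -15,"tz": 0,"rx": 0,"ry": 0,"rz": 0},{"tx": 30,"ty": -15,"tz": 0,"rx": 0,"ry": 0,"rz": 0},{"tx": 30,"ty": -15,"tz": 0,"rx": 0,"ry": 0,"rz": 0},{"tx": 30,"ty": -15,"tz": 0,"rx": 0,"ry": 0,"rz": 0},{"tx": 0,"ty": 0,"tz": 0,"rx": 0,"ry": 0,"rz": 0},{"tx": 0,"ty": 0,"tz": 0,"rx": 0,"ry": 0,"rz": 0}]'

```text
time: 2.0
tool_pos: [547.2, 41.5, 285.9]
tcp_rot: [-3.14, -0.0, 1.617]
contact_force: [-0.6, 0.1, -0.9]
grip_width: 91.8
finger_force: 0.0
```

```bash
python3 - <<'E'
from h import *
o=bot.get_obs(); print(o['time'],o['tool_pos'],o['tcp_rot'],o['joint_positions'])
snap('wrist','w1')
E
```

```text
2.0 [547.21438488  41.51232972 285.91940458] [-3.13976754e+00 -4.33389840e-04  1.61705395e+00] [-6.40881907e-02  3.49708985e-01  1.34877781e+00  2.31598972e-04
  1.44496761e+00 -1.10375488e-01]
```

View pics/w1.png

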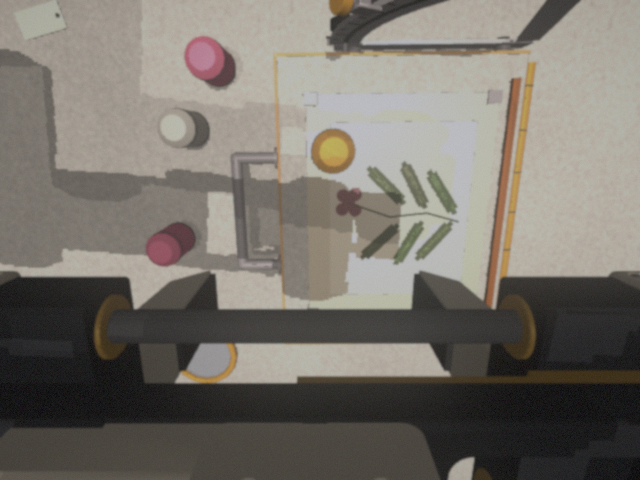

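The wrist view shows the weight's top at (333,150), the bar running from (238,157) to (245,265), the board corner at (277,55), and the clip's screw head at (342,5).

```bash
python3 - <<'E'
from h import *
print('weight top',atz('w1',333,150,112))
print('bar',atz('w1',238,158,47),atz('w1',245,263,47))
c=atz('w1',277,55,54);d=atz('w1',529,52,54); e=atz('w1',284,305,54);print('corner',c,d,e,np.arctan2(*(d-c)[[1,0]]),np.arctan2(-(c-e)[0],(c-e)[1]))
print(proj('w1',[636,35,54]), 'looks', atz('w1',205,57,58),atz('w1',177,127,58))
E
```

```text
weight top [561.96550188 101.05043916 112.        ]
bar [464.66161995  85.9439596   47.        ] [471.62838107 -32.16190477  47.        ]
corner [504.97336472 186.65913988  54.        ] [749.57007936 200.48947799  54.        ] [518.19829091 -79.41876984  54.        ] 0.056483289518102484 0.049662341332322266
[394.81139018 213.52746556] looks [435.91856907 180.95374809  58.        ] [405.43273657 114.64099961  58.        ]
```

Call:
carry_out --plan '[{"tx": 5,"ty": 20,"tz": 0,"rx": 0,"ry": 0,"rz": 0},{"tx": 5,"ty": 20,"tz": 0,"rx": 0,"ry": 0,"rz": 0},{"tx": 5,"ty": 19,"tz": -20,"rx": 0,"ry": 0,"rz": 0},{"tx": 0,"ty": 0,"tz": -40,"rx": 0,"ry": 0,"rz": 0},{"tx": 0,"ty": 0,"tz": -40,"rx": 0,"ry": 0,"rz": 0},{"tx": 0,"ty": 0,"tz": -40,"rx": 0,"ry": 0,"rz": 0},{"tx": 0,"ty": 0,"tz": -35,"rx": 0,"ry": 0,"rz": 0},{"tx": 0,"ty": 0,"tz": -20,"rx": 0,"ry": 0,"rz": 0},{"tx": 0,"ty": 0,"tz": -15,"rx": 0,"ry": 0,"rz": 0},{"tx": 0,"ty": 0,"tz": 0,"rx": 0,"ry": 0,"rz": 0},{"tx": 0,"ty": 0,"tz": 0,"rx": 0,"ry": 0,"rz": 0}]'

```text
time: 3.15
tool_pos: [562.2, 101.2, 77.6]
tcp_rot: [3.141, -0.0, 1.619]
contact_force: [-1.0, 0.5, 0.5]
grip_width: 91.6
finger_force: 0.0
```

Call:
carry_out --plan '[{"tx": 0,"ty": 0,"tz": 0,"rx": 0,"ry": 0,"rz": 0},{"tx": 0,"ty": 0,"tz": 0,"rx": 0,"ry": 0,"rz": 0},{"tx": 0,"ty": 0,"tz": 0,"rx": 0,"ry": 0,"rz": 0},{"tx": 0,"ty": 0,"tz": 0,"rx": 0,"ry": 0,"rz": 0},{"tx": 0,"ty": 0,"tz": 0,"rx": 0,"ry": 0,"rz": 0},{"tx": 0,"ty": 0,"tz": 0,"rx": 0,"ry": 0,"rz": 0},{"tx": 0,"ty": 0,"tz": 0,"rx": 0,"ry": 0,"rz": 0},{"tx": 0,"ty": 0,"tz": 0,"rx": 0,"ry": 0,"rz": 0}]' --gripper 0.8

```text
time: 3.95
tool_pos: [562.0, 100.6, 76.7]
tcp_rot: [-3.14, 0.0, 1.618]
contact_force: [-3.3, -1.3, 2.3]
grip_width: 39.6
finger_force: 30.0
```

Call:
carry_out --plan '[{"tx": 0,"ty": 0,"tz": 10,"rx": 0,"ry": 0,"rz": 0},{"tx": 0,"ty": 0,"tz": 25,"rx": 0,"ry": 0,"rz": 0},{"tx": 0,"ty": 0,"tz": 30,"rx": 0,"ry": 0,"rz": 0},{"tx": -15,"ty": 0,"tz": 30,"rx": 0,"ry": 0,"rz": 0},{"tx": -30,"ty": 0,"tz": 25,"rx": 0,"ry": 0,"rz": 0},{"tx": -30,"ty": 0,"tz": 0,"rx": 0,"ry": 0,"rz": 0},{"tx": -30,"ty": 15,"tz": 0,"rx": 0,"ry": 0,"rz": 0},{"tx": -23,"ty": 30,"tz": 0,"rx": 0,"ry": 0,"rz": 0},{"tx": 0,"ty": 35,"tz": 0,"rx": 0,"ry": 0,"rz": 0},{"tx": 0,"ty": 35,"tz": 0,"rx": 0,"ry": 0,"rz": 0},{"tx": 0,"ty": 35,"tz": 0,"rx": 0,"ry": 0,"rz": 0},{"tx": 0,"ty": 30,"tz": 0,"rx": 0,"ry": 0,"rz": 0}]'

```text
time: 5.15
tool_pos: [434.1, 282.4, 196.9]
tcp_rot: [3.141, -0.0, 1.618]
contact_force: [0.3, 0.0, -4.8]
grip_width: 39.4
finger_force: 30.0
```

Call:
carry_out --plan '[{"tx": 0,"ty": 20,"tz": 0,"rx": 0,"ry": 0,"rz": 0},{"tx": 0,"ty": 0,"tz": 0,"rx": 0,"ry": 0,"rz": 0},{"tx": 0,"ty": 0,"tz": 0,"rx": 0,"ry": 0,"rz": 0},{"tx": 0,"ty": 0,"tz": 0,"rx": 0,"ry": 0,"rz": 0}]'

```text
time: 5.55
tool_pos: [434.4, 299.9, 196.7]
tcp_rot: [-3.141, 0.001, 1.617]
contact_force: [0.6, -0.3, -5.4]
grip_width: 39.6
finger_force: 30.0
```

```bash
python3 - <<'E'
from h import *
o=bot.get_obs(); print(o['time'],o['tool_pos'],o['tcp_rot'],o['contact_force'])
snap('wrist','w2')
E
```

```text
5.55 [434.38114222 299.89333388 196.66207676] [-3.14115404e+00  5.77880558e-04  1.61733652e+00] [ 0.55585946 -0.28002814 -5.40996237]
```

View pics/w2.png

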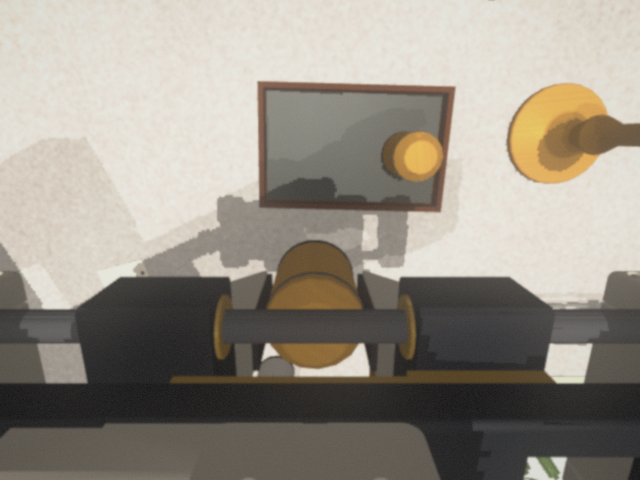

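The weight is held upright. The tray's corners are at (258,82), (455,88), (441,212) and (260,209), and the twin's top is at (416,156).

```bash
python3 - <<'E'
from h import *
c=[atz('w2',u,v,20) for u,v in((258,82),(455,88),(441,212),(260,209))]
print(np.round(c,1).tolist(),np.mean(c,0),'twin',atz('w2',416,156,65))
# clip from scene view: search is left for later
E
```

```text
[[382.4, 412.5, 20.0], [550.5, 415.5, 20.0], [553.5, 307.6, 20.0], [384.9, 302.7, 20.0]] [467.8050597  359.60444796  20.        ] twin [511.68606888 359.21021288  65.        ]
```

Call:
carry_out --plan '[{"tx": -1,"ty": 20,"tz": 0,"rx": 0,"ry": 0,"rz": 0},{"tx": 0,"ty": 25,"tz": 0,"rx": 0,"ry": 0,"rz": 0},{"tx": 0,"ty": 15,"tz": -10,"rx": 0,"ry": 0,"rz": 0},{"tx": 0,"ty": 0,"tz": -30,"rx": 0,"ry": 0,"rz": 0},{"tx": 0,"ty": 0,"tz": -35,"rx": 0,"ry": 0,"rz": 0},{"tx": 0,"ty": 0,"tz": -35,"rx": 0,"ry": 0,"rz": 0},{"tx": 0,"ty": 0,"tz": -30,"rx": 0,"ry": 0,"rz": 0},{"tx": 0,"ty": 0,"tz": -15,"rx": 0,"ry": 0,"rz": 0},{"tx": 0,"ty": 0,"tz": -9,"rx": 0,"ry": 0,"rz": 0},{"tx": 0,"ty": 0,"tz": 0,"rx": 0,"ry": 0,"rz": 0},{"tx": 0,"ty": 0,"tz": 0,"rx": 0,"ry": 0,"rz": 0},{"tx": 0,"ty": 0,"tz": 0,"rx": 0,"ry": 0,"rz": 0}]'

```text
time: 6.8
tool_pos: [434.3, 361.0, 33.9]
tcp_rot: [3.139, -0.001, 1.618]
contact_force: [0.3, 0.5, -4.1]
grip_width: 39.3
finger_force: 30.0
```

Call:
carry_out --plan '[{"tx": 0,"ty": 0,"tz": -1,"rx": 0,"ry": 0,"rz": 0},{"tx": 0,"ty": 0,"tz": -1,"rx": 0,"ry": 0,"rz": 0},{"tx": 0,"ty": 0,"tz": -1,"rx": 0,"ry": 0,"rz": 0},{"tx": 0,"ty": 0,"tz": 0,"rx": 0,"ry": 0,"rz": 0},{"tx": 0,"ty": 0,"tz": 0,"rx": 0,"ry": 0,"rz": 0}]'

```text
time: 7.3
tool_pos: [433.5, 360.7, 29.7]
tcp_rot: [3.141, 0.0, 1.618]
contact_force: [0.5, -0.1, -4.6]
grip_width: 39.4
finger_force: 30.0
```

Call:
carry_out --plan '[{"tx": 0,"ty": 0,"tz": -1,"rx": 0,"ry": 0,"rz": 0},{"tx": 0,"ty": 0,"tz": 0,"rx": 0,"ry": 0,"rz": 0},{"tx": 0,"ty": 0,"tz": -1,"rx": 0,"ry": 0,"rz": 0},{"tx": 0,"ty": 0,"tz": 0,"rx": 0,"ry": 0,"rz": 0},{"tx": 0,"ty": 0,"tz": 0,"rx": 0,"ry": 0,"rz": 0},{"tx": 0,"ty": 0,"tz": 0,"rx": 0,"ry": 0,"rz": 0}]'

```text
time: 7.9
tool_pos: [433.5, 360.7, 27.7]
tcp_rot: [3.141, -0.0, 1.618]
contact_force: [0.2, -0.8, -5.5]
grip_width: 39.0
finger_force: 30.0
```

Call:
carry_out --plan '[{"tx": 0,"ty": 0,"tz": -0.5,"rx": 0,"ry": 0,"rz": 0},{"tx": 0,"ty": 0,"tz": -0.5,"rx": 0,"ry": 0,"rz": 0},{"tx": 0,"ty": 0,"tz": 0,"rx": 0,"ry": 0,"rz": 0},{"tx": 0,"ty": 0,"tz": 0,"rx": 0,"ry": 0,"rz": 0}]'

```text
time: 8.3
tool_pos: [433.6, 360.7, 27.7]
tcp_rot: [3.141, -0.0, 1.618]
contact_force: [-1.6, -1.6, 4.8]
grip_width: 39.3
finger_force: 30.0
```

Call:
carry_out --plan '[{"tx": 0,"ty": 0,"tz": 0,"rx": 0,"ry": 0,"rz": 0},{"tx": 0,"ty": 0,"tz": 0,"rx": 0,"ry": 0,"rz": 0},{"tx": 0,"ty": 0,"tz": 0,"rx": 0,"ry": 0,"rz": 0},{"tx": 0,"ty": 0,"tz": 0,"rx": 0,"ry": 0,"rz": 0},{"tx": 0,"ty": 0,"tz": 10,"rx": 0,"ry": 0,"rz": 0},{"tx": 0,"ty": 0,"tz": 25,"rx": 0,"ry": 0,"rz": 0},{"tx": 0,"ty": 0,"tz": 35,"rx": 0,"ry": 0,"rz": 0},{"tx": 0,"ty": 0,"tz": 40,"rx": 0,"ry": 0,"rz": 0},{"tx": 0,"ty": -20,"tz": 40,"rx": 0,"ry": 0,"rz": 0},{"tx": 0,"ty": -40,"tz": 20,"rx": 0,"ry": 0,"rz": 0},{"tx": 0,"ty": -40,"tz": 0,"rx": 0,"ry": 0,"rz": 0},{"tx": 0,"ty": 0,"tz": 0,"rx": 0,"ry": 0,"rz": 0}]' --gripper 0.42

```text
time: 9.5
tool_pos: [433.6, 257.3, 198.4]
tcp_rot: [3.14, 0.001, 1.615]
contact_force: [0.1, 0.3, -0.5]
grip_width: 53.4
finger_force: 0.0
```

```bash
python3 - <<'E'
from h import *
snap('wrist','w3')
z=lambda im,u,v,w,h,f: cv2.resize(im[v:v+h,u:u+w],(int(w*f),int(h*f)),interpolation=cv2.INTER_CUBIC)
w=z(cv2.imread('pics/w3.png'),160,0,320,300,0.8)
s=z(cv2.imread('pics/scene0.png'),330,235,64,60,6)
d=z(cv2.imread('pics/side0.png'),220,160,64,60,6)
out=np.zeros((600,768,3),np.uint8); out[:240,:256]=w; out[240:,:384]=s; out[240:,384:]=d
cv2.imwrite('pics/comp.png',out)
E
```

```text
(no output)
```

View pics/comp.png

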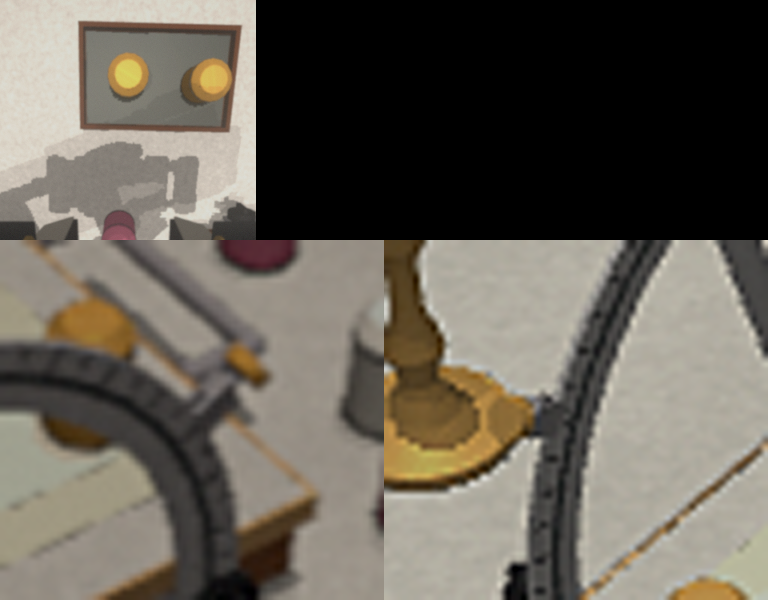

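Call:
carry_out --plan '[{"tx": 3,"ty": -25,"tz": 0,"rx": 0,"ry": 0,"rz": 0},{"tx": 4,"ty": -35,"tz": 0,"rx": 0,"ry": 0,"rz": 0},{"tx": 5,"ty": -35,"tz": 0,"rx": 0,"ry": 0,"rz": 0},{"tx": 5,"ty": -35,"tz": 0,"rx": 0,"ry": 0,"rz": 0},{"tx": 5,"ty": -35,"tz": 0,"rx": 0,"ry": 0,"rz": 0},{"tx": 5,"ty": -35,"tz": 0,"rx": 0,"ry": 0,"rz": 0},{"tx": 5,"ty": -20,"tz": 0,"rx": 0,"ry": 0,"rz": 0},{"tx": 2,"ty": -10,"tz": -20,"rx": 0,"ry": 0,"rz": 0},{"tx": 0,"ty": 0,"tz": -30,"rx": 0,"ry": 0,"rz": 0},{"tx": 0,"ty": 0,"tz": -30,"rx": 0,"ry": 0,"rz": 0},{"tx": 0,"ty": 0,"tz": -10,"rx": 0,"ry": 0,"rz": 0},{"tx": 0,"ty": 0,"tz": 0,"rx": 0,"ry": 0,"rz": 0}]' --gripper 0.62

```text
time: 10.75
tool_pos: [467.0, 31.3, 105.8]
tcp_rot: [-3.139, -0.001, 1.618]
contact_force: [0.6, -0.4, 0.9]
grip_width: 35.0
finger_force: 0.0
```

The weight stands upright in the tray at (128,75), beside the twin at (212,80). The clip is at scene pixel (366,261), pointing out to its screw at (372,256), and at side pixel (247,189).

```bash
python3 - <<'E'
from h import *
# viewer pose from handle/corner: hinge mid
yaw=.05; 
for V in ([637.5,35.5],[636.2,35.1]):
  for r in(195,199,215):
    for a in np.arange(.35,.66,.05):
      X=rz(yaw)@[125-r*np.cos(a),172,47+r*np.sin(a)]+[*V,0]
      s=(proj('scene0',X)-[330,235])*6+[0,240]; d=(proj('side0',X)-[220,160])*6+[384,240]
      print(r,round(a,2),s.round(),d.round())
  n=rz(yaw)@[125-199,172,47]+[*V,0]; print('nut/needle0',((proj('scene0',n)-[330,235])*6+[0,240]).round(),((proj('side0',n)-[220,160])*6+[384,240]).round())
E
```

```text
195 0.35 [210. 464.] [537. 490.]
195 0.4 [205. 451.] [540. 469.]
195 0.45 [198. 438.] [544. 449.]
195 0.5 [190. 425.] [549. 428.]
195 0.55 [182. 414.] [554. 406.]
195 0.6 [172. 403.] [561. 385.]
195 0.65 [162. 393.] [568. 364.]
199 0.35 [218. 458.] [531. 492.]
199 0.4 [212. 444.] [534. 471.]
199 0.45 [205. 431.] [538. 450.]
199 0.5 [198. 418.] [543. 428.]
199 0.55 [189. 407.] [549. 407.]
199 0.6 [179. 395.] [555. 385.]
199 0.65 [169. 385.] [562. 363.]
215 0.35 [248. 435.] [506. 501.]
215 0.4 [242. 419.] [510. 478.]
215 0.45 [235. 405.] [514. 455.]
215 0.5 [227. 391.] [519. 432.]
215 0.55 [218. 378.] [525. 408.]
215 0.6 [208. 366.] [532. 384.]
215 0.65 [196. 354.] [540. 360.]
nut/needle0 [230. 569.] [528. 624.]
195 0.35 [212. 463.] [535. 492.]
195 0.4 [207. 449.] [539. 471.]
195 0.45 [200. 436.] [543. 451.]
195 0.5 [193. 424.] [547. 430.]
195 0.55 [184. 412.] [553. 408.]
195 0.6 [174. 401.] [559. 387.]
195 0.65 [164. 391.] [566. 366.]
199 0.35 [220. 457.] [529. 494.]
199 0.4 [214. 443.] [532. 473.]
199 0.45 [208. 429.] [537. 452.]
199 0.5 [200. 417.] [542. 430.]
199 0.55 [191. 405.] [547. 409.]
199 0.6 [182. 394.] [554. 387.]
199 0.65 [171. 383.] [561. 365.]
215 0.35 [250. 433.] [505. 503.]
215 0.4 [244. 418.] [508. 480.]
215 0.45 [237. 403.] [513. 457.]
215 0.5 [229. 389.] [518. 433.]
215 0.55 [220. 376.] [524. 410.]
215 0.6 [210. 364.] [531. 386.]
215 0.65 [198. 353.] [539. 362.]
nut/needle0 [232. 567.] [527. 626.]
```

Call:
carry_out --plan '[{"tx": 1,"ty": -4,"tz": -20,"rx": 0,"ry": 0,"rz": 0},{"tx": 0,"ty": 0,"tz": -20,"rx": 0,"ry": 0,"rz": 0},{"tx": 0,"ty": 0,"tz": -15,"rx": 0,"ry": 0,"rz": 0},{"tx": 0,"ty": 0,"tz": -12,"rx": 0,"ry": 0,"rz": 0},{"tx": 0,"ty": 0,"tz": -8,"rx": 0,"ry": 0,"rz": 0},{"tx": 0,"ty": 0,"tz": 0,"rx": 0,"ry": 0,"rz": 0},{"tx": 0,"ty": 0,"tz": 0,"rx": 0,"ry": 0,"rz": 0},{"tx": 0,"ty": 0,"tz": 0,"rx": 0,"ry": 0,"rz": 0}]'

```text
time: 11.55
tool_pos: [469.2, 26.7, 32.6]
tcp_rot: [3.14, 0.0, 1.618]
contact_force: [0.9, 0.4, -0.1]
grip_width: 35.1
finger_force: 0.0
```

Call:
carry_out --plan '[{"tx": 0,"ty": 0,"tz": 0,"rx": 0,"ry": 0,"rz": 0},{"tx": 0,"ty": 0,"tz": 0,"rx": 0,"ry": 0,"rz": 0},{"tx": 0,"ty": 0,"tz": 0,"rx": 0,"ry": 0,"rz": 0},{"tx": 0,"ty": 0,"tz": 0,"rx": 0,"ry": 0,"rz": 0},{"tx": 0,"ty": 0,"tz": 0,"rx": 0,"ry": 0,"rz": 0}]' --gripper 1

```text
time: 12.05
tool_pos: [464.0, 26.6, 31.4]
tcp_rot: [-3.132, -0.0, 1.619]
contact_force: [-11.9, -1.9, 11.3]
grip_width: 11.4
finger_force: 30.0
```

Call:
carry_out --plan '[{"tx": -4,"ty": 0,"tz": 0,"rx": 0,"ry": 0,"rz": 0},{"tx": 0,"ty": 0,"tz": 5.8,"rx": 0,"ry": 0.016,"rz": 0},{"tx": 0,"ty": 0,"tz": 6,"rx": -0.001,"ry": 0.016,"rz": 0},{"tx": 0,"ty": 0,"tz": 11.8,"rx": -0.0016,"ry": 0.032,"rz": 0},{"tx": 0.9,"ty": 0,"tz": 11.8,"rx": -0.0016,"ry": 0.032,"rz": 0},{"tx": 0.9,"ty": 0.1,"tz": 11.8,"rx": -0.0016,"ry": 0.032,"rz": 0},{"tx": 0,"ty": 0,"tz": 0,"rx": 0,"ry": 0,"rz": 0},{"tx": 0,"ty": 0,"tz": 0,"rx": 0,"ry": 0,"rz": 0}]'

```text
time: 12.85
tool_pos: [465.8, 26.7, 78.4]
tcp_rot: [-3.013, -0.0, 1.618]
contact_force: [-1.0, -2.0, -2.0]
grip_width: 11.0
finger_force: 30.0
```

Going well; forces are small.

Call:
carry_out --plan '[{"tx": 1.8,"ty": 0.1,"tz": 11.6,"rx": -0.0016,"ry": 0.032,"rz": 0},{"tx": 1.8,"ty": 0.1,"tz": 11.6,"rx": -0.0016,"ry": 0.032,"rz": 0},{"tx": 2.8,"ty": 0.1,"tz": 11.5,"rx": -0.0016,"ry": 0.032,"rz": 0},{"tx": 2.8,"ty": 0.1,"tz": 11.5,"rx": -0.0016,"ry": 0.032,"rz": 0},{"tx": 3.7,"ty": 0.2,"tz": 11.2,"rx": -0.0016,"ry": 0.032,"rz": 0},{"tx": 3.7,"ty": 0.2,"tz": 11.2,"rx": -0.0016,"ry": 0.032,"rz": 0},{"tx": 4.5,"ty": 0.2,"tz": 10.8,"rx": -0.0016,"ry": 0.032,"rz": 0},{"tx": 4.5,"ty": 0.2,"tz": 10.8,"rx": -0.0016,"ry": 0.032,"rz": 0},{"tx": 0,"ty": 0,"tz": 0,"rx": 0,"ry": 0,"rz": 0},{"tx": 0,"ty": 0,"tz": 0,"rx": 0,"ry": 0,"rz": 0},{"tx": 0,"ty": 0,"tz": 0,"rx": 0,"ry": 0,"rz": 0}]'

```text
time: 13.95
tool_pos: [491.2, 28.1, 168.4]
tcp_rot: [-2.756, 0.0, 1.618]
contact_force: [-3.2, 1.2, -1.8]
grip_width: 10.9
finger_force: 30.0
```

```bash
python3 - <<'E'
from h import *
o=bot.get_obs(); print(o['time'],o['tool_pos'],o['tcp_rot'],o['contact_force'])
for c in('scene','side','wrist'): snap(c,c+'4')
z=lambda im,u,v,w,h,f: cv2.resize(im[v:v+h,u:u+w],(int(w*f),int(h*f)),interpolation=cv2.INTER_CUBIC)
s=z(cv2.imread('pics/scene4.png'),338,238,50,40,8)
d=z(cv2.imread('pics/side4.png'),225,165,50,40,8)
w=z(cv2.imread('pics/wrist4.png'),0,0,640,480,.56)
out=np.zeros((600,800,3),np.uint8); out[:320,:400]=s; out[:320,400:]=d; out[330:598,:358]=w
f=z(cv2.imread('pics/side4.png'),120,100,320,240,1.1); out[330:594,400:752]=f
cv2.imwrite('pics/comp4.png',out)
E
```

```text
13.95 [491.20823613  28.09991918 168.40429668] [-2.75625970e+00  1.20474357e-04  1.61782415e+00] [-3.19662548  1.19399486 -1.79280388]
```

View pics/comp4.png

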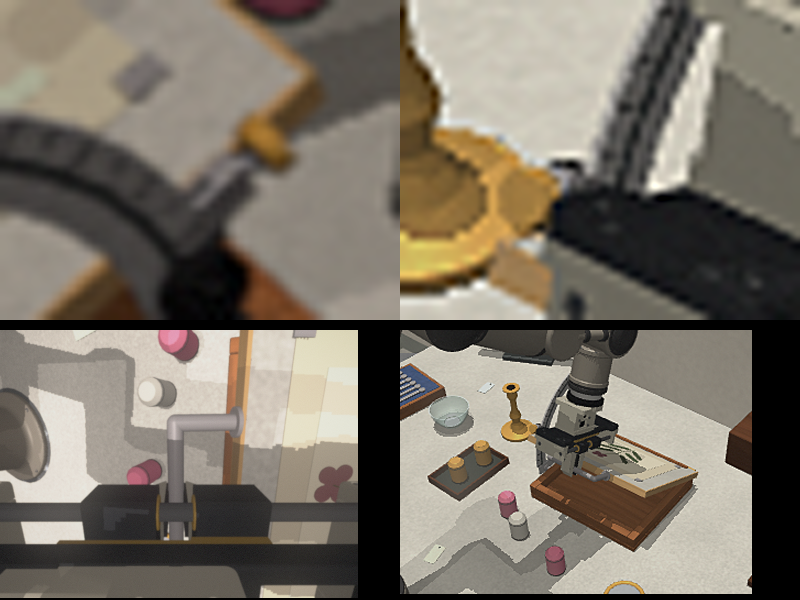

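The scene crop shows the nut at (205,275), just below the clip, whose line runs (205,225)–(265,140). The board is at about 0.479 by arm kinematics. I work out the remaining angle from centroids.

```bash
cat > m.py <<'E'
from h import *
def cen(name,box,f):
    u,v,w,h=box; im=cv2.imread(f'pics/{name}.png')[v:v+h,u:u+w]; m=f(cv2.cvtColor(im,cv2.COLOR_BGR2HSV).astype(int)).astype(np.uint8)
    n,l,s,c=cv2.connectedComponentsWithStats(m); k=1+np.argmax(s[1:,4]); return c[k]+[u,v],s[k]
dark=lambda h:h[...,2]<38
org=lambda h:(h[...,0]>10)&(h[...,0]<25)&(h[...,1]>140)
E
python3 - <<'E'
from m import *
n0=cen('scene0',(355,280,25,25),dark); n4=cen('scene4',(352,262,22,22),dark)
s0=cen('scene0',(366,250,12,12),org); s4=cen('scene4',(366,250,10,10),org)
print(n0,n4,s0,s4)
def X(a,r,y,V=(634.5,35.5),yaw=.05): return rz(yaw)@[125-r*np.cos(a),y,47+r*np.sin(a)]+[*V,0]
for V in((634,35.5),(636,35)):
  # nut: solve r,y, plus pixel shift b common
  f=lambda p:np.concatenate([proj('scene0',X(0,p[0],p[1],V))-n0[0],proj('scene4',X(p[2],p[0],p[1],V))-n4[0],[(p[0]-180)/5,(p[2]-.479)/.01]])
  r=least_squares(f,[180,180,.479],x_scale=[10,10,.1]); print('nut r,y,a',r.x,r.fun.round(2))
  g=lambda p:proj('scene4',X(p[1],p[0],172,V))-s4[0]
  q=least_squares(g,[210,.52],x_scale=[10,.1]); print('screw r,a',q.x)
E
```

```text
(array([366.49514563, 295.52427184]), array([  5,  10,  13,  13, 103], dtype=int32)) (array([362.0625 , 273.09375]), array([  0,   0,  17,  22, 128], dtype=int32)) (array([370.38095238, 255.28571429]), array([ 2,  3,  6,  6, 21], dtype=int32)) (array([371.28571429, 254.42857143]), array([ 2,  0,  8,  9, 28], dtype=int32))
nut r,y,a [180.10137108 184.46154516   0.4799856 ] [ 0.04 -0.32  0.02  0.25  0.02  0.1 ]
screw r,a [226.57824263   0.54236769]
nut r,y,a [181.62315397 185.44798248   0.47971008] [-0.01 -0.15 -0.07  0.23  0.32  0.07]
screw r,a [228.39061613   0.53420088]
```

```bash
python3 - <<'E'
from m import *
s0=cen('scene0',(366,250,12,12),org)[0]
sw=cen('w1',(325,0,40,20),org); print(s0,sw)
im=cv2.imread('pics/side0.png')
sd=cen('side0',(238,182,8,14),org); print(sd)
# dark pixels of the clip in side0, luminance print
g=cv2.cvtColor(im,cv2.COLOR_BGR2HSV)
print(g[182:198,236:256,2]); print(g[182:198,236:256,1])
def X(a,r,y,V,yaw=.05): return rz(yaw)@[125-r*np.cos(a),y,47+r*np.sin(a)]+[*V,0]
for V in((634,35.5),(636,35)):
  f=lambda p:np.r_[(proj('scene0',X(p[1],p[0],p[2],V))-s0),(proj('w1',X(p[1],p[0],p[2],V))-sw[0])[0]/3,(p[2]-172)/2]
  q=least_squares(f,[215,.52,172],x_scale=[10,.1,3]); print(q.x,q.fun.round(2),(proj('side0',X(q.x[1],q.x[0],172,V))).round(1),(proj('side0',X(q.x[1],203,172,V))).round(1))
E
```

```text
[370.38095238 255.28571429] (array([340.92417062,   4.74407583]), array([  6,   0,  22,  13, 211], dtype=int32))
(array([240.23636364, 189.61818182]), array([ 0,  2,  7, 12, 55], dtype=int32))
[[171 134 183 181 179 177 180 181 178 179 178 180 184 142 118  69  75  46
   37  73]
 [148 178 166 185 178 180 179 179 177 177 180 183 170 129  79  69  77  36
   64  71]
 [147 144 168 166 184 181 182 182 181 183 185 188 179 136  48  48  65  24
   76  69]
 [150 171 171 174 180 155 184 184 188 190 132 177 146 119  68  74  65  36
   73  62]
 [176 178 163 137 150 169 156 127 130 113  83  44 137 102  69  76  36  49
   71  57]
 [180 170 135 140 141 141 158 151 110 132  81  81  58  57  69  77  26  63
   71  53]
 [182 146 135 139 140 142 138 131 156 111  52  53  58  59  55  65  25  76
   63  86]
 [186 148 134 139 138 139 144 127 119  64  56  59  60  64  80  40  32  75
   58 162]
 [186 154 135 139 137 139 144 111 105  55  58  58  60  66  38  38  64  72
   57 158]
 [185 149 136 138 140 140 146  68  79  58  57  60  57  72  66  24  77  68
   91 196]
 [182 181 146 139 143 145 100  58  52  46  55  56  65  78
[... 1304 characters left out ...]
 [158 156 155 152 157 160 181 207  39  11   0   9  20  16   8   7  10   8
   15  25]
 [156 153 158 152 160 190  50  14  17  25  15   3  14  10  13  15  10   9
   24  21]
 [154 157 156 163 196  32  16  18  20  24  13  15  10  10  14  12   7  17
   22  25]
 [155 158 159 187  70  16  22  20  26  18  13  11  10  13  20   8  22   5
   25  22]
 [159 158 185  84   8  21  23  22  23  23  13   0  29  12  20  13  11  14
   22  22]
 [162 188  93  12  21  23  20  19  24  18   7  14  10   8   7   7   0  12
   25  23]]
[223.68025303   0.5419453  171.95800477] [ 0.03  0.01  0.02 -0.02] [240.3 189.5] [245.4 189.1]
[225.28917077   0.53594072 172.08165529] [-0.07 -0.01 -0.04  0.04] [240.5 189.7] [245.9 189.2]
```

Call:
carry_out --plan '[{"tx": 1.9,"ty": 0.1,"tz": 4,"rx": -0.0006,"ry": 0.012,"rz": 0},{"tx": 1.9,"ty": 0.1,"tz": 4,"rx": -0.0006,"ry": 0.012,"rz": 0},{"tx": 2,"ty": 0.1,"tz": 4,"rx": -0.0006,"ry": 0.012,"rz": 0},{"tx": 2,"ty": 0.1,"tz": 3.5,"rx": -0.0006,"ry": 0.011,"rz": 0},{"tx": 0,"ty": 0,"tz": 0,"rx": 0,"ry": 0,"rz": 0},{"tx": 0,"ty": 0,"tz": 0,"rx": 0,"ry": 0,"rz": 0},{"tx": 0,"ty": 0,"tz": 0,"rx": 0,"ry": 0,"rz": 0},{"tx": 0,"ty": 0,"tz": 0,"rx": 0,"ry": 0,"rz": 0}]'

```text
time: 14.9
tool_pos: [499.6, 28.6, 185.0]
tcp_rot: [-2.709, 0.0, 1.618]
contact_force: [-4.4, 2.0, -0.2]
grip_width: 11.5
finger_force: 30.0
```

```bash
python3 - <<'E'
from m import *
o=bot.get_obs(); t=np.pi-abs(o['tcp_rot'][0]); p=o['tool_pos']
print(o['time'],p,t,o['contact_force'],'a',np.arcsin((p[2]+15.6*np.cos(t)-47)/295),np.arccos((758.6-p[0]-15.6*np.sin(t))/295/.9987))
for k in range(4):snap('scene',f'scene5{k}')
a=np.mean([cv2.imread(f'pics/scene5{k}.png').astype(float) for k in range(4)],0).astype(np.uint8)
cv2.imwrite('pics/scene5.png',a); np.savez('pics/scene5.npz',**cam('scene50'))
n5=cen('scene5',(350,258,26,24),dark); print(n5)
def X(a,r,y,V,yaw=.05): return rz(yaw)@[125-r*np.cos(a),y,47+r*np.sin(a)]+[*V,0]
for V,r,y in(((634,35.5),180.1,184.5),((636,35),181.6,185.4)):
  q=least_squares(lambda p:proj('scene5',X(p[0],r,y,V))-n5[0],[.53]); print('nut a',q.x,q.fun)
  print('needle/clip line px', [((proj('scene5',X(.538,rr,172,V))-[340,240]+.5)*15-.5).round() for rr in(180,199,215,225)])
cv2.imwrite('pics/comp5.png',cv2.resize(a[240:280,340:390],(750,600),interpolation=cv2.INTER_CUBIC))
E
```

```text
14.9 [499.60630174  28.55084076 184.97073023] 0.4325866705802892 [-4.41299823  2.04926698 -0.20762164] a 0.5418332821889014 0.5415907342834682
(array([360.42857143, 271.17460317]), array([  0,   3,  17,  21, 126], dtype=int32))
nut a [0.54198947] [ 0.06236133 -0.04986357]
needle/clip line px [array([267., 432.]), array([353., 348.]), array([426., 277.]), array([471., 233.])]
nut a [0.53891465] [ 0.01177427 -0.00931622]
needle/clip line px [array([255., 434.]), array([341., 350.]), array([414., 280.]), array([459., 236.])]
```

View pics/comp5.png

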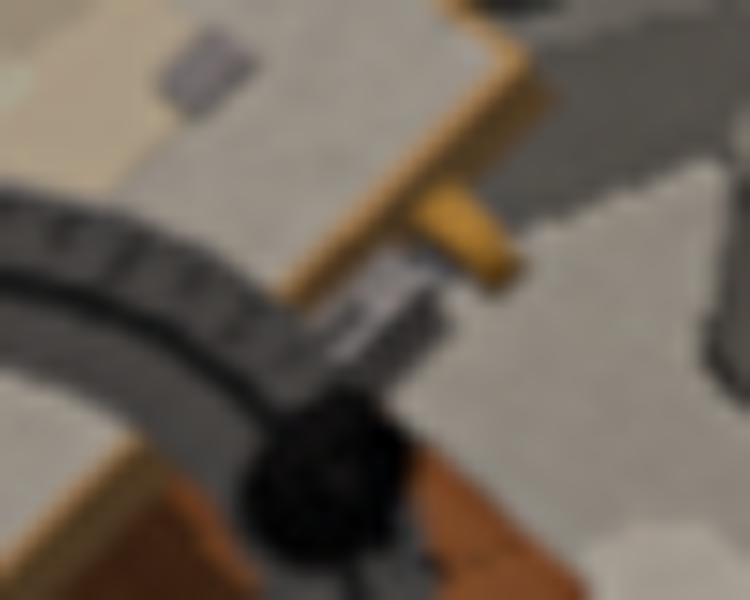

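The last view has the screw at (465,235) and the clip face at (390,310), on the line predicted for 0.538 rad. The nut at (330,475) gives the board about 0.54 rad, which agrees with the arm kinematics. The arm is holding the bar steadily, so I hand in.

```bash
python3 -c "
from plant import bot
print(bot.close_job())"
```

```text
the job is handed in; nothing more can be done
None
```

I handed the job in at about 15 s: the brass weight stands upright in the tray beside its twin, and the arm is holding the board at about 0.54 rad, where I measured the clip (0.536–0.542 rad); the hand-in returned no verdict.

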